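Draw the large loop probe and hold it level over the unit under test

ROBOT

A 6-joint arm with a two-finger parallel gripper is mounted at the origin on the work surface. World frame = base frame: x ahead of the robot, y to its left, z up, the work surface at z = 0. Lengths are in m, angles in rad, forces in N, time in s.
With the tool pointing down it reaches from about 0.375 to 0.825 m from the base axis. Payload 5.5 kg.
Tool frame: the origin (TCP) lies at the very end of the fingers, on their centre line; the grasp point (between the pads) lies 19 mm behind it; z points along the fingers, y is the line along which they close (so a half turn about z gives the same grasp; the last joint's range is limited). The gripper opens to 85 mm and grips with 20 to 120 N. Pads are 22 mm wide; open, the fingers measure 114 mm over their backs; the gripper's body (76 mm by 85 mm) begins 54 mm behind the grasp point. The pads swing forward as they close: fully open they stand 13 mm farther back than shut.
Start: joints at [-1.202, 0.314, -0.047, 1.21, 0, 1.571], TCP at [0.216, -0.56, 0.231] pointing down, gripper open.
Joint ranges: [-2.67, 2.67], [-0.69, 1.73], [-1.03, 1.25], [-2.08, 2.16], [-1.42, 1.45], [-3.14, 3.14]. Speed limits (rad/s): [2.39, 2.39, 3.01, 3.14, 3.14, 3.14].

INTERFACE

Orientations are given as a unit quaternion [x, y, z, w].
In Python, from rig import ctrl, capture, get_calibration gives the robot as it stands.
- The arm moves only by the shell command python3 -m crank 'ROWS' [FORCE]. ROWS is JSON, a list of rows, each a list of 7 numbers: the turn, a rotation vector about the tool's x, y, z scaled (see below), then the shift along the tool's x, y, z scaled (see below), then the gripper's target within -1 to 1 (shut at 1, half-way at 0, fully open at -1). A call has 1 to 12 rows; each row shifts and turns the commanded pose from where the row before left it, along the tool's axes as they then stand; what a row does not reach is not made up. The controller multiplies each number of a shift by 25 mm and each number of a turn by 0.08 rad. A row lasts 1/12 s, in which the tool goes at most 41.7 mm and 7.16 degrees, less where a joint would pass 70% of its speed; a pose out of reach is approached as far as the arm can. A call with a number of a shift or a turn outside -1 to 1 is refused whole. A call with a gripper value outside its range is refused whole. The fingers move at their own pace and stop on an object; FORCE is the grip in N (left out, the last holds). Time passes only in rows, so rows that do not move let the fingers close. It gives the time, the measured TCP pose, the force, the opening and the grip force at its end, in the units of the state.
- ctrl.observe(): the state, without advancing time (a new reading comes with each control period).
- capture(name): name is "scene" or "top"; returns (picture, depth): 480x640x3 uint8, red, green, blue; 480x640 float32, m along the optical axis (not along the pixel's ray), 0 where there is no reading.
- get_calibration(name): a dict with "camera_matrix" (3x3 intrinsics, pixels), "k1" (the pictures are not rectified: a ray, as slopes to the right and down, at radius r is drawn at 1 + k1 r^2 times it, then the intrinsics apply), "R" (3x3) and "t" (3): a world point X has camera coordinates R X + t. Camera axes: x right, y down, z forward; pixel columns grow to the right and rows downward; lengths in m; the calibration is good to about 2 mm. A picture is of the moment at which its call begins. get_calibration takes no time and is no camera call.
- ctrl.close_job(): hands the job in; it is judged then, once.
The state is a dict: "time_s": time; "q": joint angles; "joint_velocities": joint speeds; "joint_efforts": joint torques, N m; "ee_pos": TCP position; "eef_rot": TCP orientation; "ft_force": force on the tool from outside, world axes, zero at the start; "wrist_torque": the same for the moment, N m; "gripper_width": finger opening in m; "gripper_force": force on a finger pad.
Only numpy, scipy, OpenCV 4.12 (cv2) and the standard library are available. Lean on these libraries where they do the work, as an engineer would, in place of code of your own. Each camera call takes 0.05 s, during which the arm holds its last target. There are 200 camera calls.

TASK

Draw the near-field probe with the largest loop out of the sloped probe holder, turn it level so that its loop lies flat, and keep the loop raised about 60 mm above the round slotted vent in the middle of the flat metal unit's lid. Finish while still holding it there, steady and clear of the holder; never touch the unit with the probe, and leave the other two probes in the holder.

Things in the scene. Friction and masses are not known exactly. Their poses are not given: they have to be found in the camera images.
- large_loop: Probe to draw, 110 g. Black square handle 18 x 18 x 125 mm, then an 8 mm stem and a flat ring (48 mm mean diameter, 6 mm bar). Origin: middle of the handle's foot; +z from foot to head; +x is square to a handle flat and to the ring's plane: the loop lies flat when x is vertical, either way up. At first it leans 40 degrees from vertical towards the holder's +x, head up, foot 55 mm deep in a bore, 70 mm of handle showing.
- large_loop_center (a point): Centre of the large loop, 190 mm from the handle's foot on the probe's axis.
- small_loop: Another probe, to be left in the holder. Same handle, stem and axes as large_loop (origin at the foot, 55 mm deep in its bore); in the holder its head reaches up to 190 mm above the table. Head: a ring of only 22 mm mean diameter, centre 177 mm from the foot.
- ball_probe: Another probe, to be left in the holder. Same handle, stem and axes as large_loop (origin at the foot, 55 mm deep in its bore); in the holder its head reaches up to 190 mm above the table. Head: a ball of 26 mm diameter, centre 176 mm from the foot.
- holder: Fixed: base plate 130 x 224 x 10 mm, 64 mm cheeks, and a block (46 x 200 x 70 mm, top at 94 mm) leaning 40 degrees from vertical towards the holder's +x, away from the robot. Three square bores 19.6 mm wide, 55 mm deep, at y = -68, 0, 68 mm, run square into its sloped top face (mouths at x 10, z 79 mm). Any probe may be in any bore. Origin: centre of the base's underside; z up.
- unit: Fixed flat aluminium unit under test, 130 x 170 x 45 mm (x, y, z), with a round slotted vent (60 mm across) flush in the middle of its lid. Origin: centre of its underside, on the table.
- unit_vent (a point): Centre of the vent, on the lid's surface, 45 mm above the table.
Things that resemble listed ones, but are neither listed nor needed, are in the scene too. What is shaped like the unit but brown or purple is not meant.

How it is judged:
On the way:
1. the large loop probe is drawn clear of the holder, in the fingers (contact force between the fingers and large_loop above 1 N and contact force between large_loop and holder below 0.05 N and distance of large_loop from where it was at the start of the episode above 0.055 m), for 0.2 s.
At the end, for the whole second after the job is handed in: The large loop probe is held in the fingers, still, touching neither holder nor unit; its loop lies flat (probe level) within 12 degrees, the loop's centre within 25 mm of the vent's centre seen from above and 35 to 85 mm above the lid; the other two probes are within 20 mm of where they stood (contact force between the fingers and large_loop above 1 N and contact force between large_loop and holder below 0.05 N and (angle between large_loop's own x axis and vertical below 0.21 rad or angle between large_loop's own x axis and vertical above 2.9316 rad) and horizontal distance between large_loop_center and unit_vent below 0.025 m and z of large_loop_center in the frame of unit_vent between 0.035 and 0.085 m and contact force between large_loop and unit below 0.05 N and height (world z) of large_loop above 0.06 m and linear speed of large_loop below 0.03 m/s and angular speed of large_loop below 0.2 rad/s and distance of each of small_loop, ball_probe from where it was at the start of the episode below 0.02 m); the arm keeps its last pose, push and grip.
It fails at once if the probe touches the unit (contact force between large_loop and unit above 0.3 N).
It fails at once if another probe is drawn up or knocked about (distance of any of small_loop, ball_probe from where it was at the start of the episode above 0.02 m).
It also fails if it takes over 40 s, if anything falls off the work surface, if the arm or the gripper's body presses on something with over 40 N, if the wrist force passes 120 N, or if a joint passes its speed limit or range.

## Working session

There is one attempt and no reset: what is moved stays moved. The work goes in short steps, Python scripts to look and compute and a shell command to move; the robot and the scene stay as the last step left them, time stands still between calls to the robot, and variables do not carry over. Pictures are saved under pics/ and viewed, at most 10 in all, crops included, and the job is handed in when it is done.

```bash
mkdir -p pics; ls
python3 - <<'E'
from rig import ctrl,capture,get_calibration
import cv2,numpy as np
for n in("scene","top"):
    p,d=capture(n); np.savez(f"{n}.npz",p=p,d=d); cv2.imwrite(f"pics/{n}0.png",p[:,:,::-1])
    c=get_calibration(n); print(n,c["camera_matrix"],c["k1"],c["R"],c["t"])
print(ctrl.observe())
E
```

```text
pics
scene [[475.35944428   0.         315.71150837]
 [  0.         475.35944428 237.96831393]
 [  0.           0.           1.        ]] 0.013855168137793807 [[ 0.6454103   0.7637092   0.01392131]
 [ 0.63008765 -0.52200739 -0.57488941]
 [-0.4317813   0.37981119 -0.81811269]] [-0.29844226 -0.19501021  1.3337416 ]
top [[566.46618685   0.         323.81881531]
 [  0.         566.46618685 225.81125232]
 [  0.           0.           1.        ]] -0.0008545472749332307 [[-0.0203896  -0.99979051  0.00179019]
 [-0.9972522   0.02021022 -0.07127131]
 [ 0.0712202  -0.00323846 -0.99745536]] [0.02784226 0.43650296 1.20277892]
{'time_s': 0.1, 'q': array([-1.20198253e+00,  3.14166579e-01, -4.79871617e-02,  1.21016719e+00,
        1.11947725e-05,  1.57080608e+00]), 'joint_velocities': array([ 0.00200674, -0.00223637,  0.00420257, -0.00015475, -0.00126603,
       -0.00131514]), 'joint_efforts': array([ 5.64624042e-04, -5.40767777e+01,  3.40541553e+01,  1.11518838e-02,
        1.34631414e-04,  1.00374749e-05]), 'ee_pos': array([ 0.21612488, -0.55917565,  0.23051046]), 'eef_rot': array([ 9.83045785e-01,  1.83358672e-01, -1.34279709e-04, -7.50403833e-04]), 'ft_force': array([1.24634933, 0.59873246, 0.7797984 ]), 'wrist_torque': array([-0.0313441 , -0.0024672 ,  0.02554326]), 'gripper_force': 0.0, 'gripper_width': 0.08550378927255299}
```

View pics/scene0.png

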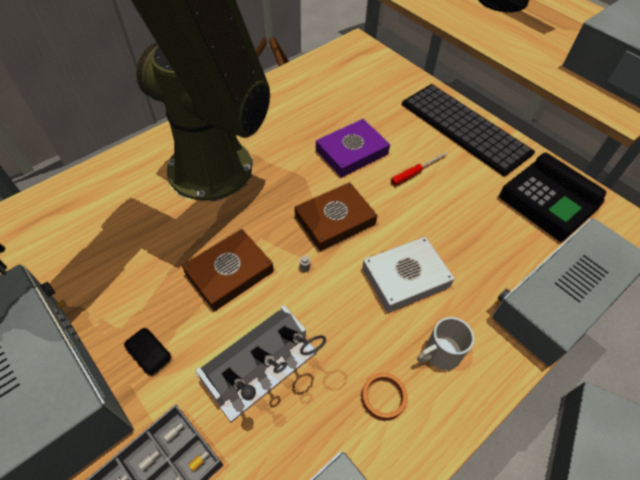

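View pics/top0.png

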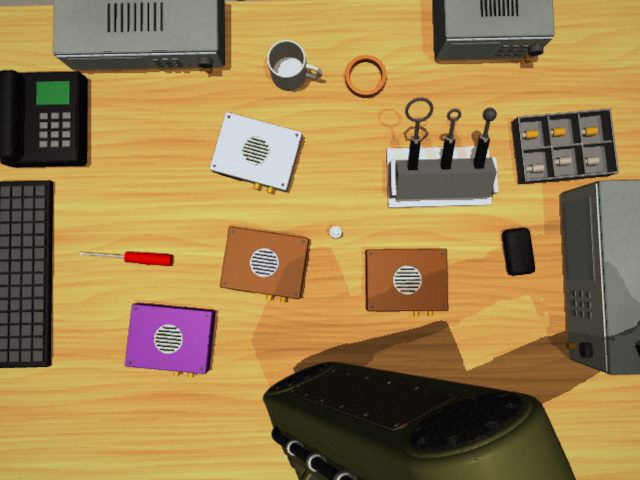

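The large-loop candidates in the top view are the rings at (419,108), (454,115) and the ball at (489,114). The biggest ring, at (419,108) in the leftmost bore, is large_loop; the orange ring at (365,76) is loose and not a probe. Of the unit-shaped boxes, only the white/silver one at (256,150) fits. The boxes at (265,262) and (407,280) are brown and the one at (170,338) is purple. I'll confirm this in an enlarged crop.

```bash
cat > h.py <<'E'
import numpy as np,cv2
from rig import get_calibration
def ray(n,uv):
    c=get_calibration(n);K=c["camera_matrix"]
    p=cv2.undistortPoints(np.array([[uv]],float),K,np.array([c["k1"],0,0,0.]))[0,0]
    R,t=np.array(c["R"]),np.array(c["t"])
    return -R.T@t,R.T@np.array([p[0],p[1],1])
def on(n,uv,z):
    o,d=ray(n,uv);return o+d*(z-o[2])/d[2]
def tri(uva,uvb):
    (o1,d1),(o2,d2)=ray("top",uva),ray("scene",uvb)
    s=np.linalg.lstsq(np.c_[d1,-d2],o2-o1,rcond=None)[0]
    a,b=o1+s[0]*d1,o2+s[1]*d2
    return (a+b)/2,np.linalg.norm(a-b)
E
python3 - <<'E'
from h import *
p=np.load("top.npz")["p"]; s=np.load("scene.npz")["p"]
a=cv2.resize(p[85:215,200:510],None,fx=2.5,fy=2.5,interpolation=cv2.INTER_CUBIC)
b=cv2.resize(s[300:430,190:350],None,fx=2,fy=2,interpolation=cv2.INTER_CUBIC)
im=np.zeros((590,775,3),np.uint8);im[:325,:775]=a[:,:775];im[330:590,:320]=b
cv2.imwrite("pics/crop.png",im[:,:,::-1])
w=((p.min(2)>150)&(p.max(2).astype(int)-p.min(2)<40)).astype(np.uint8)
n,l,st,ce=cv2.connectedComponentsWithStats(w)
for i in range(1,n):
    if st[i,4]>150: print(st[i],ce[i])
dark=(p.max(2)<50).astype(np.uint8);dark[:95]=0;dark[172:]=0;dark[:,:400]=0;dark[:,505:]=0
n,l,st,ce=cv2.connectedComponentsWithStats(dark)
for i in range(1,n):
    if st[i,4]>60:
        ys,xs=np.where(l==i);print("dark",st[i],ce[i],cv2.fitLine(np.c_[xs,ys].astype(np.float32),2,0,.01,.01).ravel())
for uv in[(256,150)]: print("vent",on("top",uv,.045))
for uv in[(387,149),(497,147),(388,206),(493,204)]:print(on("top",uv,.01))
print("loop",on("top",(419.5,109.5),.1824),on("top",(454.5,115),.1725),on("top",(489.5,114),.1717))
E
```

```text
[267  40  39  37 497] [287.87323944  63.58752515]
[ 210  112   92   78 4424] [255.41320072 150.36324593]
[419 147  24  13 254] [429.78346457 152.83464567]
[453 146  21  13 212] [462.27358491 151.96226415]
[387 148  22  47 418] [395.50239234 162.03588517]
[388 197 103  10 618] [438.24757282 202.40291262]
[250 248  29  29 365] [263.64931507 262.24109589]
[393 266  28  21 240] [405.69583333 276.14166667]
[154 324  29  28 301] [168.38870432 337.67774086]
dark [474 138  15  31 294] [480.49659864 153.80952381] [ 2.0992030e-01 -9.7771847e-01  4.8049661e+02  1.5380952e+02]
dark [407 140  13  30 260] [413.42307692 155.88846154] [ 1.2043361e-01 -9.9272138e-01  4.1342307e+02  1.5588846e+02]
dark [440 140  15  29 278] [446.98561151 154.70863309] [ 1.6683950e-01 -9.8598409e-01  4.4698563e+02  1.5470863e+02]
vent [0.59876859 0.15942125 0.045     ]
[ 0.6025923  -0.12232688  0.01      ]
[ 0.60221493 -0.3626692   0.01      ]
[ 0.47757834 -0.12094851  0.01      ]
[ 0.47733836 -0.34870841  0.01      ]
loop [ 0.64103084 -0.16517833  0.1824    ] [ 0.63182727 -0.23313705  0.1725    ] [ 0.63265343 -0.30000889  0.1717    ]
```

View pics/crop.png

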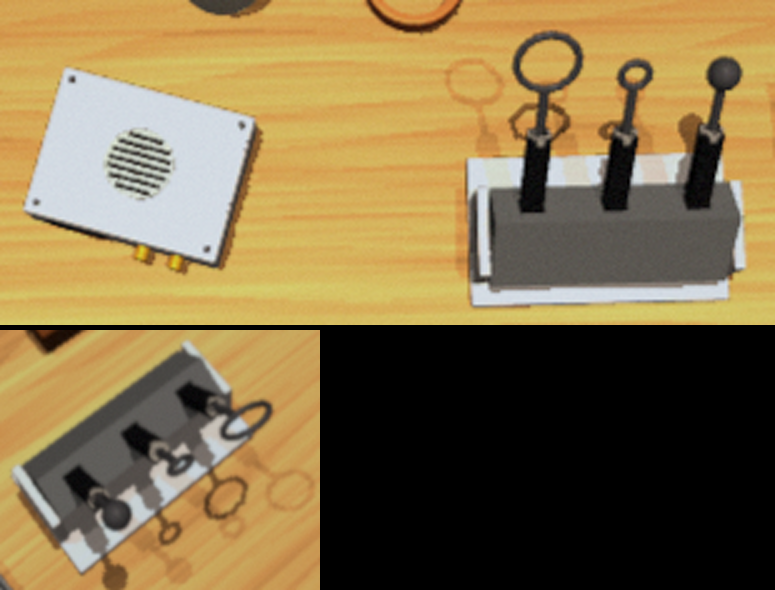

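The crop confirms it: the big ring on the leftmost probe (+y bore, crop (548,62)) is clearly larger than the 22 mm ring next to it. The unit is the white box with its vent at crop (140,163). Next I'll get the holder yaw and the probe axis.

Run:
```python
from h import *
s=np.load("scene.npz")["p"];T=np.load("top.npz");p=T["p"]
M=np.array([on("top",uv,.0848) for uv in[(412.8,168.3),(445.8,168),(479.4,167.3)]]);print("mouth back edge",M)
H=np.array([on("top",uv,z) for uv,z in[((419.2,109.8),.1824),((454.3,115),.1725),((489.8,114.2),.1717)]]);print("heads",H)
print("axis horiz",H-M, "mouthyaw",np.degrees(np.arctan2(*(M[0]-M[2])[:2])))
# stems ends
print("tri loop",tri((419.2,109.8),(313,345)),"ball",tri((489.8,114.2),(248.5,391.5)), "vent",tri((256,150),(408,268)))
# ring fit by dark mask (white-ish bg wood)
g=p[92:128,400:440].max(2);ys,xs=np.where(g<110);print("ring ell",cv2.fitEllipse(np.c_[xs+400,ys+92][ys+92<122].astype(np.float32)))
# block top plane by depth
d=T["d"];c=get_calibration("top");R,t=np.array(c["R"]),np.array(c["t"])
P=[]
for v in range(172,192):
    for u in range(402,490):
        if d[v,u]>0:
            o,r=ray("top",(u,v));P.append(o+r*d[v,u])
P=np.array(P);print(len(P),P.min(0),P.max(0));m=P.mean(0);U,S,V=np.linalg.svd(P-m);print("plane n",V[2],S)
```

```text
mouth back edge [[ 0.54615786 -0.16502325  0.0848    ]
 [ 0.54542432 -0.23250348  0.0848    ]
 [ 0.54549206 -0.30126767  0.0848    ]]
heads [[ 0.64046727 -0.16459444  0.1824    ]
 [ 0.63183481 -0.23275684  0.1725    ]
 [ 0.63225543 -0.30056389  0.1717    ]]
axis horiz [[ 0.09430941  0.0004288   0.0976    ]
 [ 0.08641049 -0.00025335  0.0877    ]
 [ 0.08676337  0.00070378  0.0869    ]] mouthyaw 0.27999086879095236
tri loop (array([ 0.64181417, -0.16345445,  0.18131025]), np.float64(0.0033894253226105036)) ball (array([ 0.63278442, -0.29843156,  0.17352352]), np.float64(0.0037272062114205645)) vent (array([0.59855791, 0.15989098, 0.05122985]), np.float64(0.0031505158042486854))
ring ell ((418.6955261230469, 109.51410675048828), (21.213899612426758, 25.799551010131836), 70.3753433227539)
1757 [ 0.50008848 -0.3286403   0.04808401] [ 0.53873608 -0.14115843  0.09794653]
plane n [-7.66415033e-01 -3.27898730e-04  6.42345615e-01] [2.2059007  0.65767398 0.07523434]
```

```bash
python3 -m crank '[[0,0,0,0,0,-1,0],[0,0,0,0,0,-1,0],[0,0,0,0,0,-1,0],[0,0,0,0,0,-1,0],[0,0,0.92,0,0,0,0],[0,0,0.92,0,0,0,0],[0,0,0.92,0,0,0,0],[0,0,0.92,0,0,0,0],[0,0,0.92,0,0,0,0],[0,0,0,0,0,0,0]]' 80
python3 -m crank '[[0,0,0,0.7,-1,0,0],[0,0,0,0.7,-1,0,0],[0,0,0,0.7,-1,0,0],[0,0,0,0.7,-1,0,0],[0,0,0,0.7,-1,0,0],[0,0,0,0.7,-1,0,0],[0,0,0,0.7,-1,0,0],[0,0,0,0.7,-1,0,0],[0,0,0,0.7,-1,0,0],[0,0,0,0.7,-1,0,0],[0,0,0,0,0,0,0],[0,0,0,0,0,0,0]]'
```

```text
time_s: 0.93
ee_pos: [0.2162, -0.5594, 0.3308]
eef_rot: [1.0, -0.0, -0.0, -0.0]
ft_force: [0.2, 0.3, 0.2]
gripper_width: 0.0427
gripper_force: 0.0
time_s: 1.93
ee_pos: [0.3917, -0.3084, 0.3312]
eef_rot: [1.0, 0.003, -0.0, 0.0]
ft_force: [0.9, 0.7, 0.4]
gripper_width: 0.0425
gripper_force: 0.0
```

```bash
python3 -m crank '[[0,0,0,0.655,-0.958,0,0],[0,0,0,0.655,-0.958,0,0],[0,0,0,0.655,-0.958,0,0],[0,0,0,0.655,-0.958,0,0],[0,0,0,0.655,-0.958,0,0],[0,0,0,0.655,-0.958,0,0],[0,0,0,0,0,0,0]]'
python3 -m crank '[[0,0.992,0,0,0,0,0],[0,0.992,0,0,0,0,0],[0,0.992,0,0,0,0,0],[0,0.992,0,0,0,0,0],[0,0.992,0,0,0,0,0],[0,0.992,0,0,0,0,0],[0,0.992,0,0,0,0,0],[0,0.992,0,0,0,0,0],[0,0.992,0,0,0,0,0],[0,0.992,0,0,0,0,0],[0,0.992,0,0,0,0,0],[0,0,0,0,0,0,0]]'
cat > go.py <<'E'
import sys
from h import *
from rig import ctrl
from scipy.spatial.transform import Rotation as Ro
def need(target,Rt=None):
    s=ctrl.observe();R=Ro.from_quat(s["eef_rot"])
    print("q",np.round(s["q"],3),"shift units",np.round(R.inv().apply(np.array(target)-s["ee_pos"])/.025,2))
    if Rt is not None: print("turn units",np.round((R.inv()*Rt).as_rotvec()/.08,3))
c,s_=np.cos(np.radians(40)),np.sin(np.radians(40))
G=Ro.from_matrix(np.array([[s_,0,c],[0,-1,0],[c,0,-s_]]))
D=Ro.from_matrix(np.diag([1.,-1,-1]))
E
python3 -c "
from go import *
need([.5981-.09*c,-.1647,.102+.09*s_],G)"
```

```text
time_s: 2.52
ee_pos: [0.4911, -0.1636, 0.3309]
eef_rot: [1.0, 0.002, 0.0, -0.001]
ft_force: [-0.8, -0.3, -0.4]
gripper_width: 0.0426
gripper_force: 0.0
time_s: 3.52
ee_pos: [0.485, -0.1658, 0.3255]
eef_rot: [0.907, -0.002, 0.421, -0.0]
ft_force: [-0.7, 0.7, -1.4]
gripper_width: 0.043
gripper_force: 0.0
q [-0.619 -0.479 -0.902  0.38   0.458  2.714] shift units [-3.92 -0.04  5.63]
turn units [ 0.016  0.043 -0.04 ]
```

```bash
python3 -m crank '[[0,0,0,-0.98,0,0,0],[0,0,0,-0.98,0,0,0],[0,0,0,-0.98,0,0,0],[0,0,0,-0.98,0,0,0],[0,0,0,0,0,0.94,0],[0,0,0,0,0,0.94,0],[0,0,0,0,0,0.94,0],[0,0,0,0,0,0.94,0],[0,0,0,0,0,0.94,0],[0,0,0,0,0,0.94,0],[0,0,0,0,0,0,0],[0,0,0,0,0,0,0]]'
python3 -c "
from go import *
need([.5981,-.1647,.102],G)
from rig import capture
for n in('scene','top'):
    p,d=capture(n)
    cv2.imwrite('pics/pre_%s.png'%n,p[:,:,::-1])
a=cv2.imread('pics/pre_scene.png')[270:420,190:390];b=cv2.imread('pics/pre_top.png')[80:230,370:520]
cv2.imwrite('pics/pre.png',cv2.resize(np.hstack([a,b]),None,fx=2.2,fy=2.2,interpolation=2))"
```

```text
time_s: 4.52
ee_pos: [0.5418, -0.1817, 0.1902]
eef_rot: [0.915, 0.005, 0.404, -0.011]
ft_force: [0.6, -0.1, 0.4]
gripper_width: 0.0427
gripper_force: 0.0
q [-0.568 -0.153 -1.021 -0.034  0.431  2.731] shift units [-1.09 -0.58  4.06]
turn units [-0.298  0.511  0.007]
```

View pics/pre.png

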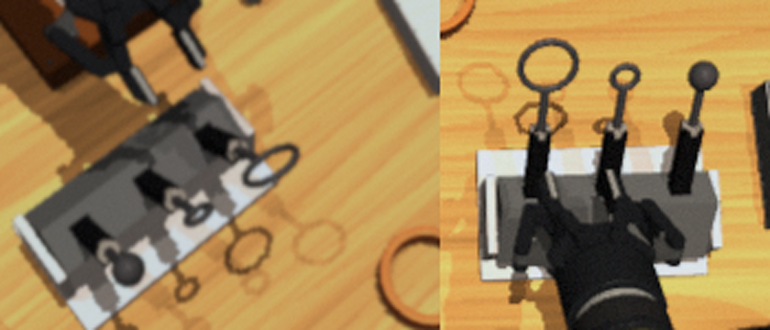

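```bash
python3 -m crank '[[0,0,0,0,0,-1,0],[0,0,0,0,0,-1,0],[0,0,0,0,0,-1,0],[0,-0.9,0,0,0,0,0],[0,-0.9,0,0,0,0,0],[0,-0.9,0,0,0,0,0],[0,-0.9,0,0,0,0,0],[0,0,0,0,0,0,0],[0,0,0,0,0,0,0]]'
cat >> go.py <<'E'
th=np.radians(30)
G2=D*Ro.from_euler("y",th)
TC=np.array([.5836,-.1647,.1142])+.019*G2.apply([0,0,1])
E
python3 -c "
from go import *
print(TC)
need(TC-.09*G2.apply([0,0,1]),G2)"
```

```text
time_s: 5.37
ee_pos: [0.4866, -0.1834, 0.2435]
eef_rot: [0.962, 0.007, 0.272, -0.009]
ft_force: [-0.8, 0.1, -0.9]
gripper_width: 0.0426
gripper_force: 0.0
[ 0.5931     -0.1647      0.09774552]
q [-0.546 -0.224 -0.732  0.589  0.294  2.653] shift units [ 0.68 -0.66  3.61]
turn units [-0.263 -0.342  0.112]
```

```bash
python3 -m crank '[[-0.26,-0.34,0.11,0,0,0,0],[0,0,0,0.34,-0.33,0.5,0],[0,0,0,0.34,-0.33,0.5,0],[0,0,0,0,0,0.9,0],[0,0,0,0,0,0.9,0],[0,0,0,0,0,0.8,0],[0,0,0,0,0,0,0],[0,0,0,0,0,0,0]]'
python3 -c "
from go import *
need(TC,G2)"
```

```text
time_s: 6.03
ee_pos: [0.5432, -0.1658, 0.1705]
eef_rot: [0.967, -0.001, 0.256, -0.001]
ft_force: [0.9, 0.9, 0.6]
gripper_width: 0.0429
gripper_force: 0.0
q [-0.414 -0.061 -0.767  0.384  0.203  2.779] shift units [ 0.29 -0.03  3.52]
turn units [-0.03   0.068 -0.024]
```

```bash
python3 -m crank '[[-0.03,0.07,-0.02,0.07,0,0.88,0],[0,0,0,0.07,0,0.88,0],[0,0,0,0.07,0,0.88,0],[0,0,0,0.07,0,0.88,0],[0,0,0,0,0,0,0],[0,0,0,0,0,0,0],[0,0,0,0,0,0,0]]'
python3 -c "
from go import *
need(TC,G2)
from rig import capture
a=capture('scene')[0][270:420,220:370];b=capture('top')[0][80:230,370:520]
cv2.imwrite('pics/at.png',cv2.resize(np.hstack([a,b]),None,fx=2.6,fy=2.6,interpolation=2)[:,:,::-1])"
```

```text
time_s: 6.62
ee_pos: [0.5951, -0.1667, 0.1009]
eef_rot: [0.965, -0.0, 0.261, 0.001]
ft_force: [-0.4, -0.9, -1.1]
gripper_width: 0.0426
gripper_force: 0.0
q [-0.37   0.12  -0.779  0.174  0.181  2.818] shift units [-0.13 -0.08  0.07]
turn units [ 0.02  -0.046  0.005]
```

View pics/at.png

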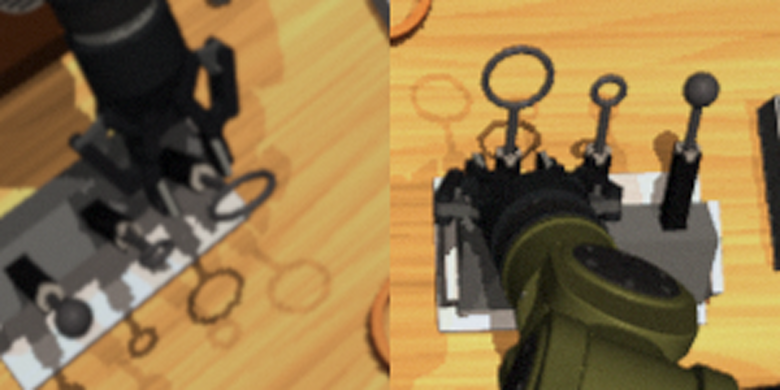

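In the right half (top view) the finger tips at crop (475,160) and (545,160) straddle the large-loop handle at (508,155). The left half (scene view) agrees, so I'll close.

```bash
python3 -m crank '[[0,0,0,0,-0.05,0,1],[0,0,0,0,0,0,1],[0,0,0,0,0,0,1],[0,0,0,0,0,0,1],[0,0,0,0,0,0,1],[0,0,0,0,0,0,1],[0,0,0,0,0,0,1],[0,0,0,0,0,0,1]]' 80
python3 -c "
from go import *
s=ctrl.observe();print(s['ee_pos'],s['ft_force'],s['wrist_torque'])
R=Ro.from_quat(s['eef_rot']);a=np.array([s_,0,c]);print('axis in tool',R.inv().apply(a),'65mm units',R.inv().apply(a)*.08/.025)"
```

```text
time_s: 7.38
ee_pos: [0.5958, -0.1649, 0.1006]
eef_rot: [0.965, 0.0, 0.261, 0.001]
ft_force: [-4.1, 1.3, 7.4]
gripper_width: 0.0169
gripper_force: 78.3
[ 0.59575982 -0.16493343  0.1006289 ] [-4.12783531  1.25660292  7.385895  ] [0.32756255 0.72507893 0.02936379]
axis in tool [ 9.41045952e-01  8.35397886e-04 -3.38277722e-01] 65mm units [ 3.01134705e+00  2.67327324e-03 -1.08248871e+00]
```

```bash
python3 -m crank '[[0,0,0,0.188,0,-0.068,1],[0,0,0,0.188,0,-0.068,1],[0,0,0,0.376,0,-0.135,1],[0,0,0,0.376,0,-0.135,1]]'
python3 -m crank '[[0,0,0,0.376,0,-0.135,1],[0,0,0,0.376,0,-0.135,1],[0,0,0,0.376,0,-0.135,1],[0,0,0,0.376,0,-0.135,1],[0,0,0,0.376,0,-0.135,1],[0,0,0,0,0,0,1],[0,0,0,0,0,0,1],[0,0,0,0,0,0,1]]'
python3 -c "
from go import *
need(TC)"
```

```text
time_s: 7.72
ee_pos: [0.6152, -0.165, 0.123]
eef_rot: [0.966, 0.0, 0.26, 0.001]
ft_force: [0.6, 0.1, -2.5]
gripper_width: 0.0168
gripper_force: 77.9
time_s: 8.38
ee_pos: [0.6463, -0.1648, 0.1599]
eef_rot: [0.966, 0.0, 0.259, 0.0]
ft_force: [-0.8, -0.9, -1.6]
gripper_width: 0.0168
gripper_force: 77.9
q [-0.33   0.126 -0.606  0.338  0.162  2.853] shift units [-3.09 -0.    1.09]
```

```bash
python3 -m crank '[[0,0,0,0.4,0,-0.69,1],[0,0,0,0.4,0,-0.69,1],[0,0,0,0.4,0,-0.69,1],[0,0,0,0.4,0,-0.69,1],[0,0,0,0.4,0,-0.69,1],[0,0,0,0.4,0,-0.69,1],[0,0,0,0,0,0,1]]'
python3 -m crank '[[0,-0.99,0,0,0,0,1],[0,-0.99,0,0,0,0,1],[0,-0.99,0,0,0,0,1],[0,-0.99,0,0,0,0,1],[0,-0.99,0,0,0,0,1],[0,-0.99,0,0,0,0,1],[0,-0.99,0,0,0,0,1],[0,-0.99,0,0,0,0,1],[0,-0.99,0,0,0,0,1],[0,-0.99,0,0,0,0,1],[0,-0.99,0,0,0,0,1],[0,0,0,0,0,0,1]]'
python3 -c "
from go import *
from rig import capture
s=ctrl.observe();print(s['q'])
for n in('scene','top'):
    p,d=capture(n);np.savez('lev_%s.npz'%n,p=p,d=d)
    cv2.imwrite('pics/lev_%s.png'%n,p[:,:,::-1])
a=cv2.imread('pics/lev_scene.png')[200:450,190:490];b=cv2.imread('pics/lev_top.png')[20:270,320:570]
cv2.imwrite('pics/lev.png',cv2.resize(np.hstack([a,b]),None,fx=1.4,fy=1.4,interpolation=2))"
```

```text
time_s: 8.97
ee_pos: [0.6486, -0.1655, 0.2849]
eef_rot: [0.965, 0.0, 0.263, 0.002]
ft_force: [0.9, -0.0, 0.2]
gripper_width: 0.0163
gripper_force: 78.0
time_s: 9.97
ee_pos: [0.648, -0.1643, 0.2694]
eef_rot: [0.984, 0.001, -0.18, -0.001]
ft_force: [1.2, 0.0, -5.6]
gripper_width: 0.0169
gripper_force: 78.0
[-0.21227989  0.83630903  0.82416125  1.91285091 -0.07284698  2.94117749]
```

View pics/lev.png

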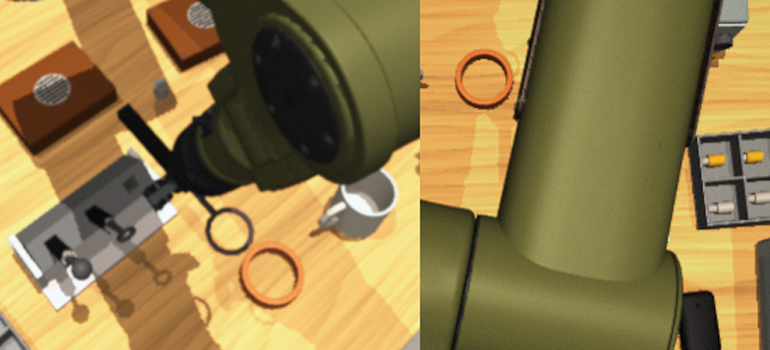

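The probe is held level with its loop at about scene pixel (354,365), and the two other probes are still in their bores. Now I'll work out the offset and the move.

```bash
cat >> go.py <<'E'
Rg=Ro.from_quat([.965,0,.261,.0005]);off=Rg.inv().apply(np.array([.641,-.1647,.1824])-[.5958,-.1649,.1006])
axt=Rg.inv().apply([s_,0,c]);xt=Rg.inv().apply([c,0,-s_])
def loop():
    s=ctrl.observe();R=Ro.from_quat(s["eef_rot"]);L=s["ee_pos"]+R.apply(off)
    print("loop",L.round(4),"axis",R.apply(axt).round(3),"x tilt deg",np.degrees(np.arccos(abs(R.apply(xt)[2]))).round(2))
    return L,R
def proj(n,X):
    k=get_calibration(n);return cv2.projectPoints(np.array([X]),cv2.Rodrigues(np.array(k["R"]))[0],np.array(k["t"]),k["camera_matrix"],np.array([k["k1"],0,0,0.]))[0].ravel()
E
python3 -c "
from go import *
L,R=loop();print(proj('scene',L))
print('yaw30 units',(R.inv().apply([0,0,1])*np.radians(30)/.08).round(3))
p=np.load('lev_scene.npz')['p']
print('ring at z',on('scene',(353.6,365),L[2]))
"
```

```text
loop [ 0.7394 -0.1646  0.2924] axis [ 1.    -0.    -0.005] x tilt deg 0.27
[353.86579406 363.98163635]
yaw30 units [-2.238  0.    -6.151]
ring at z [ 0.74034058 -0.16600707  0.29243936]
```

Prediction and picture agree to 1–2 mm, so the probe hasn't slipped. I'll yaw now.

```bash
python3 -m crank '[[-0.32,0,-0.879,0,0,0,1],[-0.32,0,-0.879,0,0,0,1],[-0.32,0,-0.879,0,0,0,1],[-0.32,0,-0.879,0,0,0,1],[-0.32,0,-0.879,0,0,0,1],[-0.32,0,-0.879,0,0,0,1],[-0.32,0,-0.879,0,0,0,1],[0,0,0,0,0,0,1],[0,0,0,0,0,0,1]]'
python3 -c "
from go import *
L,R=loop();V=np.array([.5987,.1594,.16])
print(ctrl.observe()['q'].round(2),'to 115 above vent, units',(R.inv().apply(V-L)/.025).round(2))"
```

```text
time_s: 10.82
ee_pos: [0.6457, -0.1645, 0.2834]
eef_rot: [0.952, 0.254, -0.164, 0.047]
ft_force: [-0.6, -0.2, -1.3]
gripper_width: 0.0173
gripper_force: 78.1
loop [ 0.725  -0.1186  0.3015] axis [0.867 0.498 0.002] x tilt deg 0.33
[-0.14  0.71  0.63  1.77 -0.21  2.51] to 115 above vent, units [  2.97 -12.19   4.87]
```

```bash
python3 -m crank '[[0,0,0,0.25,-0.9,0.3,1],[0,0,0,0.25,-0.9,0.3,1],[0,0,0,0.25,-0.9,0.3,1],[0,0,0,0.25,-0.9,0.3,1],[0,0,0,0.25,-0.9,0.3,1],[0,0,0,0.25,-0.9,0.3,1],[0,0,0,0.25,-0.9,0.3,1],[0,0,0,0.25,-0.9,0.3,1],[0,0,0,0.25,-0.9,0.3,1],[0,0,0,0.25,-0.9,0.3,1],[0,0,0,0,0,0,1],[0,0,0,0,0,0,1]]'
python3 -c "
from go import *
L,R=loop();V=np.array([.5987,.1594,.105])
print(ctrl.observe()['q'].round(2),'units',(R.inv().apply(V-L)/.025).round(2))"
```

```text
time_s: 11.82
ee_pos: [0.5624, 0.0469, 0.1882]
eef_rot: [0.952, 0.255, -0.166, 0.046]
ft_force: [-0.8, -0.3, -1.5]
gripper_width: 0.0169
gripper_force: 78.4
loop [0.6417 0.0929 0.206 ] axis [ 0.866  0.5   -0.001] x tilt deg 0.18
[ 0.16  0.55  0.15  1.49 -0.13  2.8 ] units [ 1.21 -3.18  3.85]
```

```bash
python3 -m crank '[[0,0,0,0.24,-0.64,0.3,1],[0,0,0,0.24,-0.64,0.3,1],[0,0,0,0.24,-0.64,0.3,1],[0,0,0,0.24,-0.64,0.3,1],[0,0,0,0.24,-0.64,0.3,1],[0,0,0,0,0,0.5,1],[0,0,0,0,0,0.5,1],[0,0,0,0,0,0.5,1],[0,0,0,0,0,0.4,1],[0,0,0,0,0,0,1],[0,0,0,0,0,0,1],[0,0,0,0,0,0,1]]'
python3 -c "
from go import *
from rig import capture
L,R=loop();V=np.array([.5987,.1594,.105])
print(ctrl.observe()['q'].round(2),'units',(R.inv().apply(V-L)/.025).round(2),proj('scene',L),proj('top',L))
a=capture('scene')[0][180:400,190:470];b=capture('top')[0][60:280,180:520]
cv2.imwrite('pics/fin.png',cv2.resize(np.hstack([a,b]),None,fx=1.25,fy=1.25,interpolation=2)[:,:,::-1])"
```

```text
time_s: 12.82
ee_pos: [0.5231, 0.1156, 0.0977]
eef_rot: [0.952, 0.255, -0.166, 0.046]
ft_force: [-0.4, -0.4, -1.2]
gripper_width: 0.0168
gripper_force: 78.5
loop [0.6025 0.1617 0.1156] axis [ 0.866  0.5   -0.001] x tilt deg 0.16
[ 0.27  0.57 -0.04  1.3  -0.09  2.9 ] units [-0.02  0.    0.46] [414.21139323 253.41015952] [250.69859317 140.94454854]
```

View pics/fin.png

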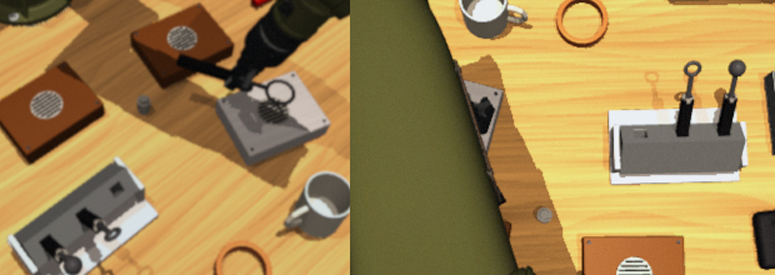

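The ring is at scene pixel (414,253), exactly as predicted, above the white unit's vent. The other two probes are untouched. I'll lower 10 mm, let it settle and hand in.

```bash
python3 -m crank '[[0,0,0,0,0,0.2,1],[0,0,0,0,0,0.25,1],[0,0,0,0,0,0,1],[0,0,0,0,0,0,1],[0,0,0,0,0,0,1],[0,0,0,0,0,0,1],[0,0,0,0,0,0,1],[0,0,0,0,0,0,1]]'
python3 -c "
from go import *
loop();print(abs(ctrl.observe()['joint_velocities']).max());print(ctrl.close_job())"
```

```text
time_s: 13.58
ee_pos: [0.5196, 0.1133, 0.087]
eef_rot: [0.952, 0.255, -0.166, 0.046]
ft_force: [-0.3, 0.1, -2.3]
gripper_width: 0.0168
gripper_force: 78.5
loop [0.599  0.1594 0.1048] axis [ 0.866  0.5   -0.002] x tilt deg 0.17
0.002092223317579748
the job is handed in; nothing more can be done
None
```

I handed the job in at about 13.6 s of the 40 s allowed, with the large-loop probe gripped at 78 N, level to about 0.2°, its loop about 60 mm above the vent and within about 1 mm of its centre by my estimate; the other two probes were still in the holder when last seen, and the hand-in call returned no verdict.

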